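# Uncover the terminals of the four-post box

### The job

On the terminal box with four binding posts, press the snap tab fully down (it stays down), then push the released cover by its rib along its guides towards the posts until it is completely off its seat, the terminals under it are open to view, and it lies flat on the landing. Only press and push: do not lift the cover. Leave the two-post box shut and its tab alone, do not shift the other things on the bench, and finish clear of everything.

Things in the scene. Friction and masses are not known exactly. Their poses are not given: they have to be found in the camera images.
- box4: aluminium terminal box fixed to the bench, spanning x -105..110, y -45..70 mm of its own frame (origin on the bench, z up); flat deck 45 mm above the bench. Four upright binding posts (top 77 mm above the bench) in a row at its +x end. Sliding cover on its -x half; the black snap tab stands at the cover's +x edge, just outside the guide on the +y side
- cover4: grey plastic cover of the four-post box: plate 64 (x) x 70 x 5 mm with an upright rib across it, 8 mm thick (cover x -18..-10 mm), 40 mm wide, top 23 mm above the underside. Origin: centre of the underside, axes as the box's. Shut at x = -60, y = 0, z = 45 mm of the box. 50 to 110 g
- box4_landing (a point): centre of the four-post box's flat landing, on the deck, at x = 30, y = 0 mm of the box. The cover slides to it in the box's +x, between guides (inner faces y = +-36.5 mm, 10 mm high); a step at x = 85 mm stops its edge. Over the seat only, lips (inner edges y = +-30 mm, tops 10 mm above the deck) hold the cover down. Terminals lie in the well under it, x -86..-34 mm
- tab4_top (a point): centre of the top face (26 x 20 mm, ridged) of the four-post box's black snap tab, at x = -14, y = 57 mm of the box and 22 mm above its deck when up, 13 mm when down; a catch bar on the tab stops the cover while it is up. Press straight down: about 4 N all the way, then a firm stop
- tab4 (a joint): travel of that tab (m): 0 up, 0.009 fully down; it stays where it is left, and the cover is free from about 0.007
- box2: aluminium terminal box fixed to the bench, spanning x -105..110, y -45..70 mm of its own frame (origin on the bench, z up); flat deck 45 mm above the bench. Two upright binding posts (top 77 mm above the bench) in a row at its +x end. Sliding cover on its -x half; the black snap tab stands at the cover's +x edge, just outside the guide on the +y side. Not to be opened
- cover2: grey plastic cover of the two-post box: plate 64 (x) x 70 x 5 mm with an upright rib across it, 8 mm thick (cover x -18..-10 mm), 40 mm wide, top 23 mm above the underside. Origin: centre of the underside, axes as the box's. Shut at x = -60, y = 0, z = 45 mm of the box. 50 to 110 g. To stay shut
- tab2 (a joint): travel of the two-post box's tab, built in the same way; to stay up
- flux_jar: bystander: jar, 36 mm across, 45 mm tall, origin under its centre
- knob_cap: bystander: aluminium control knob, 32 mm across, 20 mm tall, origin under its centre
- screwdriver: bystander: screwdriver 180 mm long lying on the bench
- meter: bystander: yellow handheld meter 75 x 150 x 34 mm lying on its back
- spool: bystander: white plastic spool 54 mm across, 40 mm tall, origin under its centre
- pot: bystander: small steel bowl 64 mm across, 35 mm tall, origin under its centre
Not all that is in view belongs to the job. What is shaped like the cover4 but pink is not meant.

How it is judged:
By the outcome, as a careful person would: the job done as asked, in the order asked, and still so for the second after the job is handed in, with the robot touching nothing.
It also fails if it takes over 42 s, if anything falls off the work surface, if the arm or the gripper's body presses on something with over 40 N, if the wrist force passes 120 N, or if a joint passes its speed limit or range.

### The arm

A 7-joint arm with a two-finger parallel gripper is mounted at the origin on the work surface. World frame = base frame: x ahead of the robot, y to its left, z up, the work surface at z = 0. Lengths are in m, angles in rad, forces in N, time in s.
With the tool pointing down it reaches from about 0.425 to 0.875 m from the base axis. Payload 4.7 kg.
Tool frame: the origin (TCP) lies midway between the tips of the shut fingers; the grasp point (between the pads) lies 19 mm behind it (env.pinch_z is the distance from the TCP to the grasp point, in m); z points along the fingers, y is the direction in which the jaws open and shut (so a half turn about z gives the same grasp; the last joint's range is limited). The gripper opens to 87 mm and grips with 3 to 60 N. Pads are 19 mm wide; open, the fingers measure 117 mm over their backs; the gripper's body (75 mm by 190 mm) begins 51 mm behind the grasp point.
Start: joints at [1.321, 0.321, -0.07, 1.45, 0.023, 1.371, -0.057], TCP at [0.169, -0.628, 0.223] pointing down, gripper open.
Joint ranges: [-2.86, 2.86], [-0.3, 2.09], [-1.38, 1.24], [0.06, 2.45], [-1.56, 4.7], [0.09, 2.05], [-2.69, 2.69]. Speed limits (rad/s): [2.57, 2.57, 3.14, 3.14, 3.14, 3.14, 3.14].

### API

Orientations are given as a 3x3 rotation matrix whose columns are the frame's x, y, z axes.
In Python, from station import env, vision, nets gives the robot as it stands.
- The arm moves only by the shell command python3 -m handwheel 'ROWS' [FORCE]. ROWS is JSON, a list of rows, each an object of numbers: "dx", "dy", "dz": the shift along the tool's x, y, z each as a share of 0.2 m, from -1 to 1; "rx", "ry", "rz": the turn, a rotation vector about the tool's x, y, z each as a share of pi rad, from -1 to 1; "hand": the closure, from -1 (fully open) to 1 (shut), so that 0 is half open. A call has 1 to 12 rows; each row is the pose to reach, as a shift and turn from the pose commanded when the call began, along the tool's axes at that moment, turning the shorter way round; what a row does not reach only later rows make up. A row lasts 1/12 s, in which the tool goes at most 41.7 mm and 7.16 degrees, less where a joint would pass 70% of its speed; a pose out of reach is approached as far as the arm can. A call with a number of a shift or a turn outside -1 to 1 is refused whole. A call with a gripper value outside its range is refused whole. The fingers move at their own pace and stop on an object; FORCE is the grip in N (left out, the last holds). Time passes only in rows, so rows that repeat a pose let the fingers close. It gives the time, the measured TCP pose, the force and the opening at its end, in the units of the state.
- env.get_obs(): the state, without advancing time (a new reading comes with each control period).
- vision.snapshot(name): name is "scene" or "top"; returns (picture, depth): 480x640x3 uint8, red, green, blue; 480x640 float32, m along the optical axis (not along the pixel's ray), 0 where there is no reading.
- vision.calibration(name): a dict with "K" (3x3 intrinsics, pixels), "eye" and "attitude" of the camera in the world. Camera axes: x right, y down, z forward; pixel columns grow to the right and rows downward; lengths in m; the calibration is good to about 2 mm. A picture is of the moment at which its call begins. calibration takes no time and is no camera call.
- env.sign_off(): hands the job in, once; it reports no verdict.
Trained networks look in the newest picture that a camera, given by its name, has taken for a name from the list of things; names that differ only in an ending like _2 or _b are one class to them, and where a whole thing is asked for, a point or a joint stands for the part that bears it (a point fixed in the world has none). Each returns a list of dicts, best first, with "conf" (0 to 1); they miss things now and then, are a little off and sometimes report something else, mostly with a low value. They report only what shows in the picture. A call takes as long as a camera call. They do not tell look-alikes from the thing itself.
- nets.find_in(camera, target): "position" ([x, y, z] in m, in world coordinates, good to about 4 mm: the middle of the surface that is visible of it).
- nets.silhouettes(camera, target): "mask" (480x640 bool, what is visible of it).
The state is a dict: "time": time; "qpos": joint angles; "qd": joint speeds; "joint_torque": joint torques, N m; "tcp_pos": TCP position; "orientation": TCP orientation; "contact_force": force on the tool from outside, world axes, zero at the start; "torque": the same for the moment, N m; "width": finger opening in m.
Only numpy, scipy, OpenCV 4.12 (cv2) and the standard library are available. Lean on these libraries where they do the work, as an engineer would, in place of code of your own. Each camera call takes 0.05 s, during which the arm holds its last target. There are 200 camera calls.

## Working session

There is one attempt and no reset: what is moved stays moved. The work goes in short steps, Python scripts to look and compute and a shell command to move; the robot and the scene stay as the last step left them, time stands still between calls to the robot, and variables do not carry over. Pictures are saved under pics/ and viewed, about 8 in all and at most 12, crops included, and the job is handed in when it is done.

```bash
mkdir -p pics; ls; python3 - <<'E'
from station import env,vision,nets
import cv2,numpy as np
o=env.get_obs();print(o['time'],o['tcp_pos'],np.round(o['orientation'],3).tolist(),o['width'])
for c in('scene','top'):
    p,d=vision.snapshot(c);cv2.imwrite(f'pics/{c}0.png',p[:,:,::-1]);np.save(f'pics/{c}0.npy',d)
    k=vision.calibration(c);print(c,np.round(k['K'],1).tolist(),np.round(k['eye'],3),np.round(k['attitude'],3).tolist())
    for n in('box4','cover4','tab4_top'):
        print(n,[(np.round(r['position'],3).tolist(),round(r['conf'],2)) for r in nets.find_in(c,n)])
E
```

```text
pics
0.0 [ 0.16930749 -0.62698946  0.22144233] [[0.965, 0.261, -0.001], [0.261, -0.965, 0.002], [-0.0, -0.002, -1.0]] 0.087077788365516
scene [[504.1, 0.0, 327.7], [0.0, 504.1, 239.4], [0.0, 0.0, 1.0]] [1.196 0.141 0.948] [[-0.18, 0.785, -0.593], [0.984, 0.15, -0.101], [0.01, -0.601, -0.799]]
box4 [([0.552, -0.149, 0.045], 0.77), ([0.556, 0.21, 0.046], 0.73)]
cover4 [([0.364, 0.041, 0.005], 0.94), ([0.32, 0.303, 0.007], 0.73), ([0.46, -0.163, 0.05], 0.7), ([0.313, 0.176, 0.005], 0.65), ([0.81, 0.161, 0.026], 0.59), ([0.767, -0.187, 0.02], 0.21)]
tab4_top [([0.498, 0.234, 0.057], 0.51), ([0.556, 0.21, 0.047], 0.37)]
top [[582.5, 0.0, 321.3], [0.0, 582.5, 240.6], [0.0, 0.0, 1.0]] [0.489 0.    1.243] [[0.003, -0.998, 0.058], [-1.0, -0.003, 0.01], [-0.01, -0.058, -0.998]]
box4 [([0.532, -0.153, 0.045], 0.97), ([0.537, 0.2, 0.046], 0.82)]
cover4 [([0.456, 0.175, 0.048], 0.96), ([0.451, -0.162, 0.051], 0.81), ([0.317, 0.306, 0.007], 0.81), ([0.312, 0.17, 0.003], 0.78), ([0.366, 0.041, 0.006], 0.6)]
tab4_top [([0.494, 0.23, 0.068], 0.51), ([0.48, 0.019, 0.012], 0.32)]
```

View pics/scene0.png

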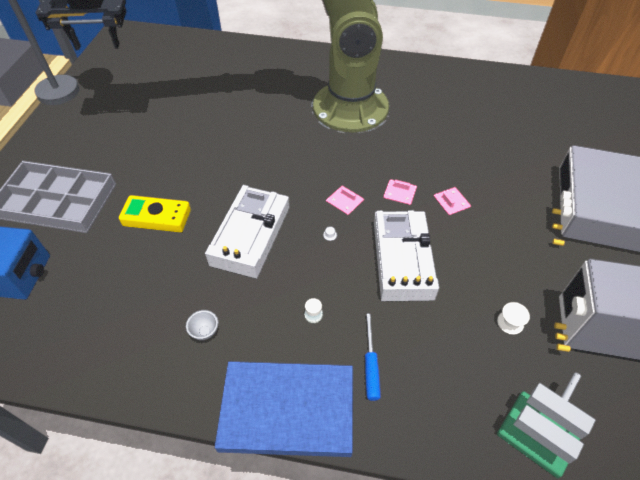

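View pics/top0.png

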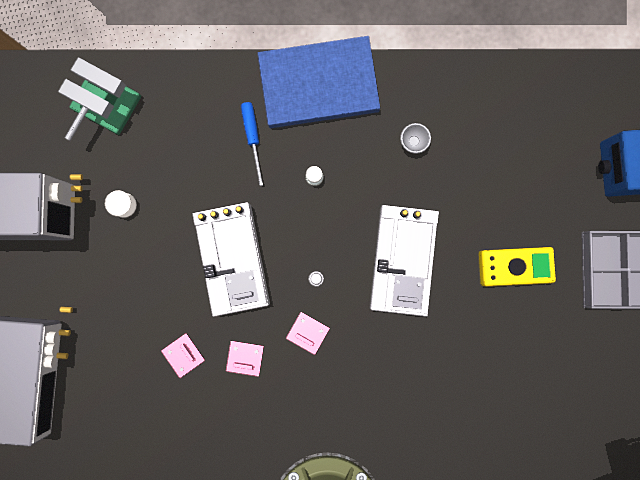

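The top picture shows the four-post box at about (232,262), with its tab at (210,271), cover and rib at (242,290), and posts at (201–239,213). The two-post box is at (405,260). Candidates for cover4 are the grey cover at (242,290) on the four-post box, the grey one at (407,292) on the two-post box, and three pink plates at (183,355), (245,358) and (308,333). I choose (242,290). Next I'll fit the box pose.

```bash
cat > h.py <<'E'
from station import env,vision,nets
import cv2,numpy as np
def cloud(c,d):
    k=vision.calibration(c);K=k['K'];v,u=np.mgrid[:480,:640]
    P=np.stack([(u-K[0][2])/K[0][0]*d,(v-K[1][2])/K[1][1]*d,d],-1)
    W=P@np.array(k['attitude']).T+np.array(k['eye']);W[d==0]=np.nan;return W
def go(target,yaw):  # world target -> move in tool axes, in shares
    o=env.get_obs();R=np.array(o['orientation']);s=R.T@(np.array(target)-o['tcp_pos'])/.2
    w=np.array([[np.cos(yaw),np.sin(yaw),0],[np.sin(yaw),-np.cos(yaw),0],[0,0,-1]])
    r=cv2.Rodrigues(R.T@w)[0].ravel()/np.pi
    print('shift',np.round(s,3),'turn',np.round(r,3))
E
python3 - <<'E'
from h import *
for c,off in(('top',0),('scene',0)):
    W=cloud(c,np.load(f'pics/{c}0.npy'));x,y,z=W[...,0],W[...,1],W[...,2]
    reg=(x>.38)&(x<.70)&(y>.07)&(y<.31)
    deck=reg&(z>.041)&(z<.059)
    n,l,st,_=cv2.connectedComponentsWithStats(deck.astype(np.uint8));i=1+np.argmax(st[1:,4]);m=l==i
    r=cv2.minAreaRect(W[m][:,:2].astype(np.float32)*1000);print(c,'rect',r,'medz',np.median(z[m]))
    print('bench z',np.nanmedian(z[reg&(z<.02)]))
    hi=reg&(z>.0595)&(z<.085)
    n,l,st,ce=cv2.connectedComponentsWithStats(hi.astype(np.uint8))
    for j in range(1,n):
        if st[j,4]>8: print(st[j,4],ce[j].round(),(np.median(W[l==j],0)*1000).round(1),W[l==j].min(0).round(4),W[l==j].max(0).round(4))
p=cv2.imread('pics/top0.png')[195:325,180:280];cv2.imwrite('pics/crop1.png',cv2.resize(p,None,fx=4.5,fy=4.5,interpolation=cv2.INTER_CUBIC))
E
```

```text
top rect ((520.96337890625, 198.63082885742188), (215.00674438476562, 115.92633056640625), 11.481613159179688) medz 0.048001699763140726
bench z 0.0009305006382462899
55 [239. 209.] [620.9 177.9  69.7] [0.6137 0.1713 0.0596] [0.6292 0.1877 0.0813]
53 [227. 212.] [615.1 203.1  70.5] [0.6074 0.1969 0.0602] [0.6231 0.2118 0.0831]
53 [214. 214.] [610.4 228.9  70.1] [0.6043 0.2221 0.0614] [0.6188 0.2383 0.0843]
52 [202. 217.] [605.  253.7  70.8] [0.5971 0.2473 0.0598] [0.6128 0.2619 0.0833]
131 [209. 271.] [495.1 238.2  66.1] [0.4829 0.2266 0.0601] [0.5093 0.2489 0.0713]
83 [242. 295.] [447.1 170.5  68.6] [0.4409 0.1513 0.0612] [0.4549 0.1911 0.0756]
scene rect ((519.8951416015625, 198.28240966796875), (219.45489501953125, 116.03874969482422), 11.591910362243652) medz 0.04699989906019442
bench z -7.846001505662503e-05
75 [396. 217.] [448.7 170.6  66.7] [0.4408 0.1518 0.0597] [0.4557 0.1904 0.0709]
99 [425. 238.] [496.5 238.2  64.7] [0.4809 0.2276 0.0603] [0.5101 0.2489 0.0689]
56 [392. 280.] [623.8 178.1  68.5] [0.6155 0.1713 0.0599] [0.6285 0.1856 0.0797]
57 [404. 280.] [618.8 204.   68.8] [0.6103 0.1971 0.0606] [0.6243 0.2118 0.0789]
59 [417. 280.] [613.6 229.2  68.3] [0.6051 0.2224 0.0597] [0.6188 0.2371 0.0806]
57 [429. 280.] [608.3 254.6  68.1] [0.6001 0.2477 0.06  ] [0.6139 0.2629 0.0792]
```

View pics/crop1.png

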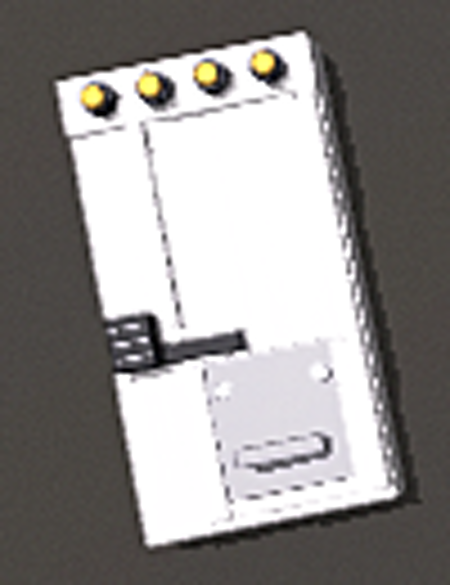

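The crop shows a four-post box with yellow-capped posts, the ridged black tab at crop (135,340) with its bar across, and a grey (not pink) cover with rib at (283,452), so this is the right box. The fit puts its origin at (520.5,185.8) mm with a yaw of 11.5°. It predicts the rib at (448,171) and the tab at (495.4,238.8), and both match the depth clusters within 1.5 mm. I'll approach the tab with the gripper shut, going x first to stay within reach.

```bash
cat >> h.py <<'E'
YAW=np.deg2rad(11.5);c_,s_=np.cos(YAW),np.sin(YAW)
def box(x,y,z): return [.5205+c_*x/1e3-s_*y/1e3,.1858+s_*x/1e3+c_*y/1e3,z]
def gb(x,y,z): go(box(x,y,z),YAW)
def where():
    o=env.get_obs();d=np.array(o['tcp_pos'])[:2]-[.5205,.1858]
    print('t',round(o['time'],2),'box xy mm',(1e3*np.array([c_*d[0]+s_*d[1],-s_*d[0]+c_*d[1]])).round(1),'z',o['tcp_pos'][2].round(4),'F',np.round(o['contact_force'],1),'w',round(o['width'],4))
E
python3 -m handwheel '[{"dx":0.6,"dy":-0.8,"hand":1},{"dx":0.6,"dy":-0.8,"hand":1},{"dx":0.6,"dy":-0.8,"hand":1},{"dx":0.6,"dy":-0.8,"hand":1},{"dx":1,"dy":-1,"rz":0.02,"hand":1},{"dx":1,"dy":-1,"rz":0.02,"hand":1},{"dx":1,"dy":-1,"rz":0.02,"hand":1},{"dx":1,"dy":-1,"rz":0.02,"hand":1}]' 20
python3 -c "
from h import *
where();go([.56,-.15,.2],YAW);gb(-14,57,.12)"
```

```text
t 0.4 box xy mm [-506.1 -726.9] z 0.2224 F [-0.1  0.7 -0.1] w 0.0868
shift [ 2.508 -1.795  0.112] turn [-0.    0.    0.02]
shift [ 2.703 -3.756  0.513] turn [-0.    0.    0.02]schema error: expected keys dx, dy, dz, rx, ry, rz, hand
```

```bash

python3 -m handwheel '[{"dx":0.8,"dy":-0.8,"dz":0,"rx":0,"ry":0,"rz":0,"hand":1},{"dx":0.8,"dy":-0.8,"dz":0,"rx":0,"ry":0,"rz":0,"hand":1},{"dx":0.8,"dy":-0.8,"dz":0,"rx":0,"ry":0,"rz":0,"hand":1},{"dx":1,"dy":-1,"dz":0,"rx":0,"ry":0,"rz":0.02,"hand":1},{"dx":1,"dy":-1,"dz":0,"rx":0,"ry":0,"rz":0.02,"hand":1},{"dx":1,"dy":-1,"dz":0,"rx":0,"ry":0,"rz":0.02,"hand":1},{"dx":1,"dy":-1,"dz":0,"rx":0,"ry":0,"rz":0.02,"hand":1},{"dx":1,"dy":-1,"dz":0,"rx":0,"ry":0,"rz":0.02,"hand":1}]' 20
python3 -c "
from h import *
where();go([.56,-.15,.2],YAW);gb(-14,57,.12)"
```

```text
time: 1.07
tcp_pos: [0.3154, -0.3756, 0.2233]
orientation: [[0.978, 0.21, 0.002], [0.21, -0.978, 0.001], [0.002, -0.001, -1.0]]
contact_force: [1.0, -0.6, 0.4]
width: 0.0417
t 1.07 box xy mm [-312.9 -509.2] z 0.2233 F [ 1.  -0.6  0.4] w 0.0417
shift [ 1.432 -0.846  0.12 ] turn [-0.    -0.001  0.004]
shift [ 1.525 -2.814  0.522] turn [-0.    -0.001  0.004]
```

```bash

python3 -m handwheel '[{"dx":0.8,"dy":-0.6,"dz":0,"rx":0,"ry":0,"rz":0,"hand":1},{"dx":0.8,"dy":-0.6,"dz":0,"rx":0,"ry":0,"rz":0,"hand":1},{"dx":0.8,"dy":-0.6,"dz":0,"rx":0,"ry":0,"rz":0,"hand":1},{"dx":0.8,"dy":-0.6,"dz":0,"rx":0,"ry":0,"rz":0,"hand":1},{"dx":1,"dy":-1,"dz":0,"rx":0,"ry":0,"rz":0,"hand":1},{"dx":1,"dy":-1,"dz":0,"rx":0,"ry":0,"rz":0,"hand":1},{"dx":1,"dy":-1,"dz":0,"rx":0,"ry":0,"rz":0,"hand":1},{"dx":1,"dy":-1,"dz":0,"rx":0,"ry":0,"rz":0,"hand":1}]'
python3 -c "
from h import *
where();gb(-14,57,.12)"
```

```text
time: 1.73
tcp_pos: [0.4695, -0.1376, 0.2233]
orientation: [[0.977, 0.212, 0.003], [0.212, -0.977, 0.003], [0.003, -0.002, -1.0]]
contact_force: [0.5, 0.1, 0.8]
width: 0.0012
t 1.73 box xy mm [-114.4 -306.7] z 0.2233 F [0.5 0.1 0.8] w 0.0012
shift [ 0.523 -1.811  0.522] turn [-0.001 -0.001  0.004]
```

```bash

python3 -m handwheel '[{"dx":0.3,"dy":-1,"dz":0.1,"rx":0,"ry":0,"rz":0,"hand":1},{"dx":0.3,"dy":-1,"dz":0.1,"rx":0,"ry":0,"rz":0,"hand":1},{"dx":0.3,"dy":-1,"dz":0.1,"rx":0,"ry":0,"rz":0,"hand":1},{"dx":0.3,"dy":-1,"dz":0.1,"rx":0,"ry":0,"rz":0,"hand":1},{"dx":0.3,"dy":-1,"dz":0.1,"rx":0,"ry":0,"rz":0,"hand":1},{"dx":0.3,"dy":-1,"dz":0.1,"rx":0,"ry":0,"rz":0,"hand":1}]'
python3 -c "
from h import *
where();gb(-14,57,.12)"
```

```text
time: 2.23
tcp_pos: [0.4847, 0.0708, 0.2028]
orientation: [[0.977, 0.211, 0.001], [0.211, -0.977, 0.004], [0.002, -0.004, -1.0]]
contact_force: [-0.5, 1.0, 0.4]
width: 0.0007
t 2.23 box xy mm [ -58.  -105.6] z 0.2028 F [-0.5  1.   0.4] w 0.0007
shift [ 0.229 -0.808  0.417] turn [-0.001 -0.001  0.004]
```

```bash

python3 -m handwheel '[{"dx":0.23,"dy":-0.81,"dz":0,"rx":0,"ry":0,"rz":0.004,"hand":1},{"dx":0.23,"dy":-0.81,"dz":0,"rx":0,"ry":0,"rz":0.004,"hand":1},{"dx":0.23,"dy":-0.81,"dz":0.2,"rx":0,"ry":0,"rz":0.004,"hand":1},{"dx":0.23,"dy":-0.81,"dz":0.3,"rx":0,"ry":0,"rz":0.004,"hand":1},{"dx":0.23,"dy":-0.81,"dz":0.5,"rx":0,"ry":0,"rz":0.004,"hand":1},{"dx":0.23,"dy":-0.81,"dz":0.55,"rx":0,"ry":0,"rz":0.004,"hand":1},{"dx":0.23,"dy":-0.81,"dz":0.55,"rx":0,"ry":0,"rz":0.004,"hand":1},{"dx":0.23,"dy":-0.81,"dz":0.55,"rx":0,"ry":0,"rz":0.004,"hand":1},{"dx":0.23,"dy":-0.81,"dz":0.55,"rx":0,"ry":0,"rz":0.004,"hand":1}]'
python3 -c "
from h import *
where();gb(-14,57,.072);gb(-14,57,.057)
p,d=vision.snapshot('scene');cv2.imwrite('pics/s2.png',cv2.resize(p[150:310,330:490,::-1],None,fx=3.5,fy=3.5,interpolation=cv2.INTER_CUBIC))"
```

```text
time: 2.98
tcp_pos: [0.4995, 0.2289, 0.0941]
orientation: [[0.983, 0.186, 0.002], [0.186, -0.983, 0.0], [0.002, 0.0, -1.0]]
contact_force: [0.1, 0.5, 1.1]
width: 0.0003
t 2.98 box xy mm [-12.   46.4] z 0.0941 F [0.1 0.5 1.1] w 0.0003
shift [-0.011 -0.053  0.11 ] turn [ 0.    -0.001 -0.004]
shift [-0.011 -0.053  0.185] turn [ 0.    -0.001 -0.004]
```

View pics/s2.png

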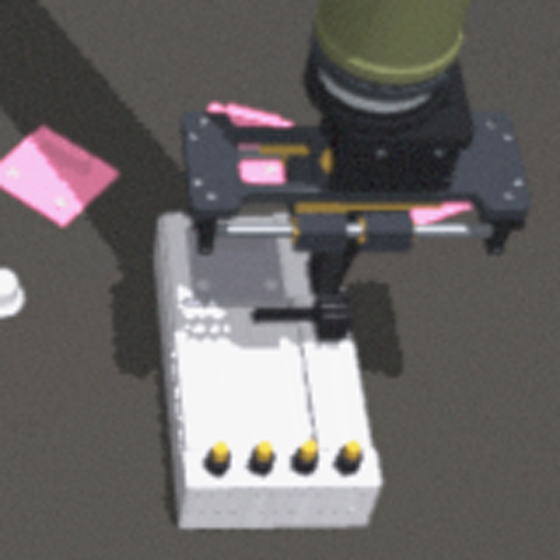

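The picture shows the shut fingers at crop (325,270), just above and slightly towards the cover side of the tab at (335,318). The arm is still lagging, so I'll let it settle.

```bash

python3 -m handwheel '[{"dx":0,"dy":0,"dz":0,"rx":0,"ry":0,"rz":0,"hand":1},{"dx":0,"dy":0,"dz":0,"rx":0,"ry":0,"rz":0,"hand":1},{"dx":0,"dy":0,"dz":0,"rx":0,"ry":0,"rz":0,"hand":1},{"dx":0,"dy":0,"dz":0,"rx":0,"ry":0,"rz":0,"hand":1}]'
python3 -c "
from h import *
where();gb(-14,57,.072);gb(-14,57,.057)"
```

```text
time: 3.37
tcp_pos: [0.4986, 0.2292, 0.0933]
orientation: [[0.982, 0.187, 0.001], [0.187, -0.982, -0.0], [0.001, 0.0, -1.0]]
contact_force: [0.8, 0.8, -0.9]
width: 0.0004
t 3.37 box xy mm [-12.8  46.9] z 0.0933 F [ 0.8  0.8 -0.9] w 0.0004
shift [-0.007 -0.051  0.106] turn [ 0.    -0.    -0.004]
shift [-0.007 -0.051  0.181] turn [ 0.    -0.    -0.004]
```

```bash

python3 -m handwheel '[{"dx":-0.007,"dy":-0.051,"dz":0,"rx":0,"ry":0,"rz":-0.004,"hand":1},{"dx":-0.007,"dy":-0.051,"dz":0,"rx":0,"ry":0,"rz":-0.004,"hand":1},{"dx":-0.007,"dy":-0.051,"dz":0.09,"rx":0,"ry":0,"rz":-0.004,"hand":1},{"dx":-0.007,"dy":-0.051,"dz":0.09,"rx":0,"ry":0,"rz":-0.004,"hand":1},{"dx":-0.007,"dy":-0.051,"dz":0.09,"rx":0,"ry":0,"rz":-0.004,"hand":1}]'
python3 -c "
from h import *
where();gb(-14,57,.057)"
```

```text
time: 3.78
tcp_pos: [0.4937, 0.2393, 0.0738]
orientation: [[0.98, 0.201, -0.002], [0.201, -0.98, -0.001], [-0.002, 0.0, -1.0]]
contact_force: [0.1, -0.5, 0.7]
width: 0.0003
t 3.78 box xy mm [-15.6  57.7] z 0.0738 F [ 0.1 -0.5  0.7] w 0.0003
shift [0.008 0.004 0.084] turn [0.    0.001 0.   ]
```

```bash

python3 -m handwheel '[{"dx":0.005,"dy":0,"dz":0.03,"rx":0,"ry":0,"rz":0,"hand":1},{"dx":0.005,"dy":0,"dz":0.045,"rx":0,"ry":0,"rz":0,"hand":1},{"dx":0.005,"dy":0,"dz":0.06,"rx":0,"ry":0,"rz":0,"hand":1},{"dx":0.005,"dy":0,"dz":0.07,"rx":0,"ry":0,"rz":0,"hand":1},{"dx":0.005,"dy":0,"dz":0.08,"rx":0,"ry":0,"rz":0,"hand":1},{"dx":0.005,"dy":0,"dz":0.08,"rx":0,"ry":0,"rz":0,"hand":1},{"dx":0.005,"dy":0,"dz":0.08,"rx":0,"ry":0,"rz":0,"hand":1}]'
python3 -c "
from h import *
where()"
```

```text
time: 4.37
tcp_pos: [0.496, 0.2396, 0.0586]
orientation: [[0.98, 0.2, 0.001], [0.2, -0.98, 0.0], [0.001, -0.0, -1.0]]
contact_force: [1.3, 0.4, 1.1]
width: 0.0006
t 4.37 box xy mm [-13.3  57.6] z 0.0586 F [1.3 0.4 1.1] w 0.0006
```

```bash

python3 -m handwheel '[{"dx":0,"dy":0,"dz":0.005,"rx":0,"ry":0,"rz":0,"hand":1},{"dx":0,"dy":0,"dz":0.01,"rx":0,"ry":0,"rz":0,"hand":1},{"dx":0,"dy":0,"dz":0.01,"rx":0,"ry":0,"rz":0,"hand":1}]'
python3 -m handwheel '[{"dx":0,"dy":0,"dz":0.005,"rx":0,"ry":0,"rz":0,"hand":1},{"dx":0,"dy":0,"dz":0.01,"rx":0,"ry":0,"rz":0,"hand":1},{"dx":0,"dy":0,"dz":0.01,"rx":0,"ry":0,"rz":0,"hand":1}]'
```

```text
time: 4.62
tcp_pos: [0.4961, 0.2396, 0.0583]
orientation: [[0.98, 0.2, 0.001], [0.2, -0.98, -0.001], [0.0, 0.001, -1.0]]
contact_force: [-4.2, -1.4, 14.7]
width: 0.0005
time: 4.87
tcp_pos: [0.4962, 0.2397, 0.0582]
orientation: [[0.98, 0.2, 0.001], [0.2, -0.98, -0.002], [0.001, 0.003, -1.0]]
contact_force: [-8.6, -4.5, 28.6]
width: 0.0006
```

The tab reaches a firm stop at z = 58.2 mm (58 expected) with 28 N, so it is fully down. Next I'll lift and go behind the rib.

```bash

python3 -m handwheel '[{"dx":0,"dy":0,"dz":-0.15,"rx":0,"ry":0,"rz":0,"hand":1},{"dx":0,"dy":0,"dz":-0.25,"rx":0,"ry":0,"rz":0,"hand":1},{"dx":0,"dy":0,"dz":-0.25,"rx":0,"ry":0,"rz":0,"hand":1},{"dx":-0.2,"dy":0.15,"dz":-0.25,"rx":0,"ry":0,"rz":0,"hand":1},{"dx":-0.4,"dy":0.28,"dz":-0.25,"rx":0,"ry":0,"rz":0,"hand":1},{"dx":-0.44,"dy":0.28,"dz":-0.25,"rx":0,"ry":0,"rz":0,"hand":1},{"dx":-0.44,"dy":0.28,"dz":-0.25,"rx":0,"ry":0,"rz":0,"hand":1},{"dx":-0.44,"dy":0.28,"dz":-0.25,"rx":0,"ry":0,"rz":0,"hand":1},{"dx":-0.44,"dy":0.28,"dz":-0.25,"rx":0,"ry":0,"rz":0,"hand":1}]'
python3 -c "
from h import *
where();gb(-102,0,.058)
p,d=vision.snapshot('top');W=cloud('top',d);x,y,z=W[...,0],W[...,1],W[...,2]
m=(np.hypot(x-.495,y-.239)<.009);print('tab z',np.nanmedian(z[m]))"
```

```text
time: 5.62
tcp_pos: [0.4213, 0.1672, 0.1046]
orientation: [[0.98, 0.199, 0.001], [0.199, -0.98, 0.0], [0.001, 0.0, -1.0]]
contact_force: [0.8, -0.2, 0.3]
width: 0.0005
t 5.62 box xy mm [-100.9    1.5] z 0.1046 F [ 0.8 -0.2  0.3] w 0.0005
shift [-0.006  0.008  0.233] turn [ 0. -0.  0.]
tab z 0.059216226593012844
```

```bash

python3 -m handwheel '[{"dx":0,"dy":0.008,"dz":0.1,"rx":0,"ry":0,"rz":0,"hand":1},{"dx":0,"dy":0.008,"dz":0.2,"rx":0,"ry":0,"rz":0,"hand":1},{"dx":0,"dy":0.008,"dz":0.23,"rx":0,"ry":0,"rz":0,"hand":1},{"dx":0,"dy":0.008,"dz":0.23,"rx":0,"ry":0,"rz":0,"hand":1},{"dx":0,"dy":0.008,"dz":0.23,"rx":0,"ry":0,"rz":0,"hand":1}]'
python3 -c "
from h import *
where();gb(-75,0,.058);gb(8,0,.058)
p,d=vision.snapshot('scene');cv2.imwrite('pics/s3.png',cv2.resize(p[150:310,330:490,::-1],None,fx=3.5,fy=3.5,interpolation=cv2.INTER_CUBIC))"
```

```text
time: 6.08
tcp_pos: [0.4211, 0.1665, 0.0587]
orientation: [[0.98, 0.201, -0.001], [0.201, -0.98, 0.001], [-0.001, -0.002, -1.0]]
contact_force: [0.5, -0.7, -0.4]
width: 0.0002
t 6.08 box xy mm [-101.2    0.9] z 0.0587 F [ 0.5 -0.7 -0.4] w 0.0002
shift [0.131 0.005 0.003] turn [-0.001  0.     0.   ]
shift [0.546 0.005 0.003] turn [-0.001  0.     0.   ]
```

View pics/s3.png

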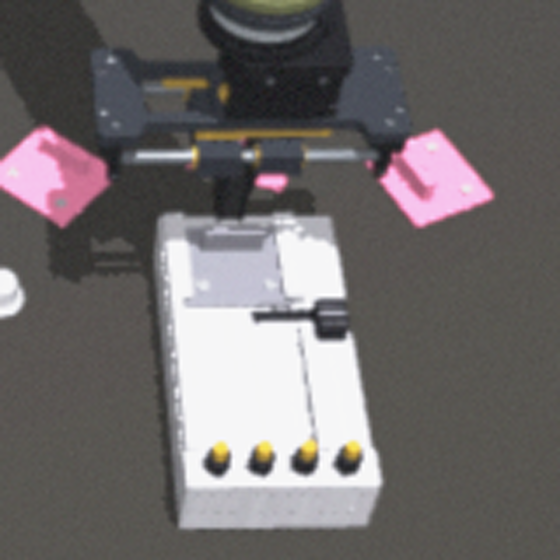

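The fingers are at crop (230,200), just behind the rib at (237,235), and the tab at (330,318) is down. I'll push slowly.

```bash

python3 -m handwheel '[{"dx":0.03,"dy":0.005,"dz":0,"rx":0,"ry":0,"rz":0,"hand":1},{"dx":0.06,"dy":0.005,"dz":0,"rx":0,"ry":0,"rz":0,"hand":1},{"dx":0.08,"dy":0.005,"dz":0,"rx":0,"ry":0,"rz":0,"hand":1},{"dx":0.1,"dy":0.005,"dz":0,"rx":0,"ry":0,"rz":0,"hand":1},{"dx":0.12,"dy":0.005,"dz":0,"rx":0,"ry":0,"rz":0,"hand":1},{"dx":0.14,"dy":0.005,"dz":0,"rx":0,"ry":0,"rz":0,"hand":1}]'
python3 -c "
from h import *
where();gb(8,0,.058)"
```

```text
time: 6.63
tcp_pos: [0.449, 0.1701, 0.0586]
orientation: [[0.98, 0.2, -0.0], [0.2, -0.98, -0.0], [-0.0, 0.0, -1.0]]
contact_force: [-1.0, 0.0, 0.2]
width: 0.0004
t 6.63 box xy mm [-73.2  -1.1] z 0.0586 F [-1.   0.   0.2] w 0.0004
shift [ 0.406 -0.006  0.003] turn [0. 0. 0.]
```

```bash

python3 -m handwheel '[{"dx":0.03,"dy":-0.006,"dz":0,"rx":0,"ry":0,"rz":0,"hand":1},{"dx":0.07,"dy":-0.006,"dz":0,"rx":0,"ry":0,"rz":0,"hand":1},{"dx":0.11,"dy":-0.006,"dz":0,"rx":0,"ry":0,"rz":0,"hand":1},{"dx":0.15,"dy":-0.006,"dz":0,"rx":0,"ry":0,"rz":0,"hand":1},{"dx":0.19,"dy":-0.006,"dz":0,"rx":0,"ry":0,"rz":0,"hand":1},{"dx":0.23,"dy":-0.006,"dz":0,"rx":0,"ry":0,"rz":0,"hand":1},{"dx":0.27,"dy":-0.006,"dz":0,"rx":0,"ry":0,"rz":0,"hand":1},{"dx":0.31,"dy":-0.006,"dz":0,"rx":0,"ry":0,"rz":0,"hand":1},{"dx":0.34,"dy":-0.006,"dz":0,"rx":0,"ry":0,"rz":0,"hand":1},{"dx":0.37,"dy":-0.006,"dz":0,"rx":0,"ry":0,"rz":0,"hand":1},{"dx":0.39,"dy":-0.006,"dz":0,"rx":0,"ry":0,"rz":0,"hand":1},{"dx":0.4,"dy":-0.006,"dz":0,"rx":0,"ry":0,"rz":0,"hand":1}]'
python3 -c "
from h import *
where()
p,d=vision.snapshot('scene');cv2.imwrite('pics/s4.png',cv2.resize(p[150:310,330:490,::-1],None,fx=3.5,fy=3.5,interpolation=cv2.INTER_CUBIC))"
```

```text
time: 7.63
tcp_pos: [0.5274, 0.1873, 0.0585]
orientation: [[0.98, 0.2, 0.0], [0.2, -0.98, 0.0], [0.0, -0.0, -1.0]]
contact_force: [-0.4, 0.2, 0.7]
width: 0.0006
t 7.63 box xy mm [7.  0.1] z 0.0585 F [-0.4  0.2  0.7] w 0.0006
```

View pics/s4.png

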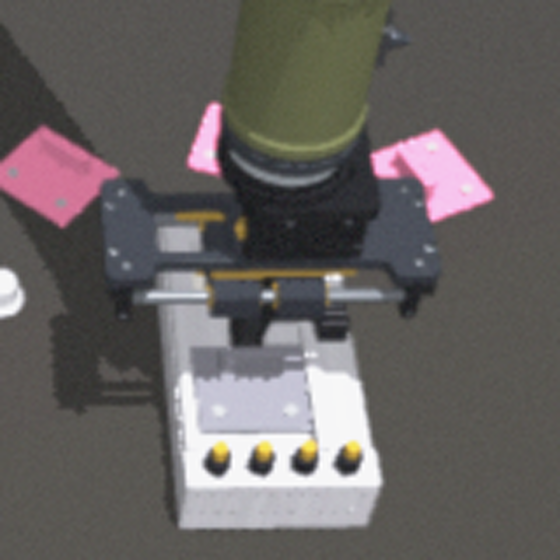

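The cover, at crop (250,390), has moved up to the posts end. I'll back off, lift and move away.

```bash

python3 -m handwheel '[{"dx":-0.05,"dy":0,"dz":0,"rx":0,"ry":0,"rz":0,"hand":1},{"dx":-0.08,"dy":0,"dz":0,"rx":0,"ry":0,"rz":0,"hand":1},{"dx":-0.08,"dy":0,"dz":-0.1,"rx":0,"ry":0,"rz":0,"hand":1},{"dx":-0.08,"dy":0,"dz":-0.3,"rx":0,"ry":0,"rz":0,"hand":1},{"dx":-0.08,"dy":0,"dz":-0.5,"rx":0,"ry":0,"rz":0,"hand":1},{"dx":-0.08,"dy":0,"dz":-0.7,"rx":0,"ry":0,"rz":0,"hand":1},{"dx":-0.08,"dy":0.2,"dz":-0.9,"rx":0,"ry":0,"rz":0,"hand":1},{"dx":-0.08,"dy":0.4,"dz":-0.9,"rx":0,"ry":0,"rz":0,"hand":1},{"dx":-0.08,"dy":0.6,"dz":-0.9,"rx":0,"ry":0,"rz":0,"hand":1},{"dx":-0.08,"dy":0.8,"dz":-0.9,"rx":0,"ry":0,"rz":0,"hand":1},{"dx":-0.08,"dy":1,"dz":-0.9,"rx":0,"ry":0,"rz":0,"hand":1},{"dx":-0.08,"dy":1,"dz":-0.9,"rx":0,"ry":0,"rz":0,"hand":1}]'
python3 -m handwheel '[{"dx":0,"dy":0.2,"dz":0,"rx":0,"ry":0,"rz":0,"hand":1},{"dx":0,"dy":0.4,"dz":0,"rx":0,"ry":0,"rz":0,"hand":1},{"dx":0,"dy":0.6,"dz":0,"rx":0,"ry":0,"rz":0,"hand":1},{"dx":0,"dy":0.8,"dz":0,"rx":0,"ry":0,"rz":0,"hand":1},{"dx":0,"dy":0.8,"dz":0,"rx":0,"ry":0,"rz":0,"hand":1},{"dx":0,"dy":0.8,"dz":0,"rx":0,"ry":0,"rz":0,"hand":1}]'
python3 - <<'E'
from h import *
where()
p,d=vision.snapshot('top');W=cloud('top',d);x,y,z=W[...,0],W[...,1],W[...,2]
bx=1e3*(c_*(x-.5205)+s_*(y-.1858));by=1e3*(-s_*(x-.5205)+c_*(y-.1858))
m=(bx>-100)&(bx<80)&(abs(by)<30)&(z>.06)
print('rib',m.sum(),np.median(bx[m]),np.median(by[m]),np.median(z[m]))
for a in(-5,5,25,35,45,55,62,70): 
    q=(abs(bx-a)<3)&(abs(by)<18);print(a,np.nanmedian(z[q]).round(4),end=' ')
q=(np.hypot(bx+14,by-57)<9);print('tab',np.nanmedian(z[q]))
cv2.imwrite('pics/top5.png',cv2.resize(p[180:380,140:460,::-1],None,fx=2.5,fy=2.5,interpolation=cv2.INTER_CUBIC))
E
```

```text
time: 8.68
tcp_pos: [0.5509, -0.0225, 0.2379]
orientation: [[0.982, 0.187, -0.0], [0.187, -0.982, -0.005], [-0.001, 0.005, -1.0]]
contact_force: [0.2, -1.0, -0.8]
width: 0.0003
time: 9.18
tcp_pos: [0.5818, -0.1717, 0.2376]
orientation: [[0.981, 0.194, -0.002], [0.194, -0.981, 0.0], [-0.001, -0.0, -1.0]]
contact_force: [0.2, 0.9, -0.2]
width: 0.0004
t 9.18 box xy mm [ -11.2 -362.6] z 0.2376 F [ 0.2  0.9 -0.2] w 0.0004
rib 86 22.43130053691673 1.3470710220780902 0.06826393453002177
-5 0.0452 5 0.0479 25 0.0684 35 0.0502 45 0.051 55 0.0511 62 0.0511 70 0.0479 tab 0.05846201754182778
```

View pics/top5.png

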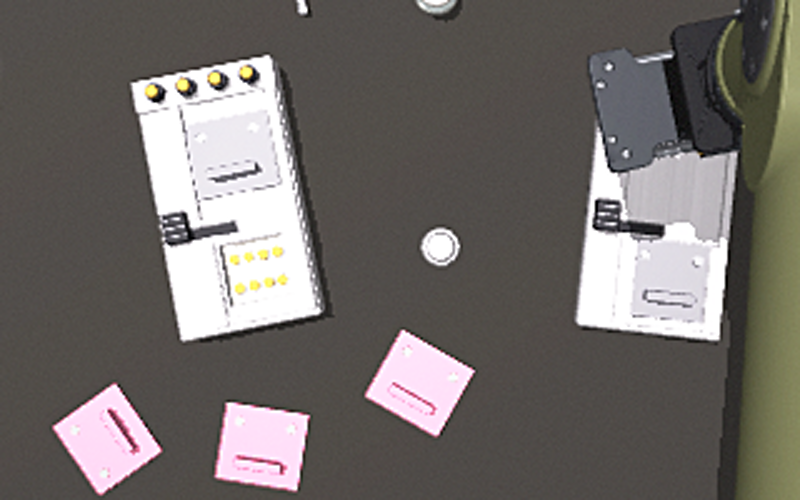

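The cover, at (233,155), lies flat in front of the posts with its plate at z 50–51 mm all along. All eight terminals at (258,270) are open to view. The tab is down, and the two-post box is shut with its tab up. The gripper is 0.16 m above anything. I'll settle the arm and hand in.

```bash

python3 -m handwheel '[{"dx":0,"dy":0,"dz":0,"rx":0,"ry":0,"rz":0,"hand":1},{"dx":0,"dy":0,"dz":0,"rx":0,"ry":0,"rz":0,"hand":1},{"dx":0,"dy":0,"dz":0,"rx":0,"ry":0,"rz":0,"hand":1}]'
python3 -c "
from h import *
where();print(env.sign_off())"
```

```text
time: 9.48
tcp_pos: [0.583, -0.1669, 0.2389]
orientation: [[0.979, 0.202, 0.0], [0.202, -0.979, -0.0], [0.0, 0.0, -1.0]]
contact_force: [-0.5, 0.3, -0.1]
width: 0.001
t 9.48 box xy mm [  -9.1 -358. ] z 0.2389 F [-0.5  0.3 -0.1] w 0.001
the job is handed in; nothing more can be done
None
```

The four-post box is open, and I handed the job in at 9.5 s of the 42 s allowed. I pressed its tab to the firm stop, then pushed the cover by its rib along the guides onto the landing, without lifting it.

- **Tab:** it stopped at z = 58.2 mm under 28 N (58 mm expected when down). It still measured 58.5 mm after the arm had moved away.
- **Cover:** it sits at about x = 36 mm of the box, roughly 6 mm past the landing centre and clear of its seat. It lies flat, with the plate top at 50–51 mm.
- **Terminals:** all eight are open to view.
- **Two-post box:** in the last picture it is shut with its tab up.
- **Other things:** the pink plates and the knob cap look unmoved. I did not re-measure the bystanders, and most were outside that last crop.
- **Robot:** it ended with the fingertips at z = 0.24 m, above the two-post box, touching nothing.

No check failed or disagreed. The only slip was the first move command: it was refused for missing keys, and the arm did not move.

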